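# Tighten the lamp-mould clamp to the first click

## Robot

A 6-joint arm with a two-finger parallel gripper is mounted at the origin on the work surface. World frame = base frame: x ahead of the robot, y to its left, z up, the work surface at z = 0. Lengths are in m, angles in rad, forces in N, time in s.
With the tool pointing down it reaches from about 0.35 to 0.85 m from the base axis. Payload 8.1 kg.
Tool frame: the origin (TCP) lies between the finger pads; the fingertips stand 11 mm ahead of it and the grasp point (between the pads) lies 8 mm behind it (robot.tips_ahead is the distance from the TCP to the fingertips, in m); z points along the fingers, y is the line along which they close (so a half turn about z gives the same grasp; the last joint's range is limited). The gripper opens to 93 mm and grips with 3 to 60 N. Pads are 15 mm wide; open, the fingers measure 128 mm over their backs; the gripper's body (75 mm by 188 mm) begins 65 mm behind the grasp point.
Start: joints at [-1.414, 0.13, 1.488, -0, 1.523, -0.085], TCP at [0.144, -0.583, 0.23] pointing down, gripper open.
Joint ranges: [-2.96, 2.96], [-0.89, 2.26], [0.02, 2.5], [-1.34, 4.48], [0, 2.73], [-2.66, 2.66]. Speed limits (rad/s): [2.39, 2.39, 2.79, 3.14, 3.14, 3.14].

## Interface

Orientations are given as a rotation vector (axis times angle).
In Python, from plant import robot gives the robot as it stands. The module is installed in compiled form; this text tells all that it offers.
- The arm moves only by the tool move_arm, never from a script. Its argument "deltas" is one flat list of numbers, 7 for each row, row after row: the shift along the tool's x, y, z in m, then the turn, a rotation vector about the tool's x, y, z in rad, then the opening, from 0 (shut) to 1 (fully open). A call has 1 to 12 rows; each row is the pose to reach, as a shift and turn from the pose commanded when the call began, along the tool's axes at that moment; what a row does not reach only later rows make up. A row lasts 1/8 s, in which the tool goes at most 62.5 mm and 10.7 degrees, less where a joint would pass 70% of its speed; a pose out of reach is approached as far as the arm can. A call with a gripper value outside its range is refused whole. The fingers move at their own pace and stop on an object; "squeeze" is the grip in N (left out, the last holds). Time passes only in rows, so rows that repeat a pose let the fingers close. It gives the time, the measured TCP pose, the force, the opening and the grip force at its end, in the units of the state.
- robot.read_state(): the state, without advancing time (a new reading comes with each control period).
- robot.read_camera(name): name is "scene" or "top" or "wrist"; returns (picture, depth): 384x512x3 uint8, red, green, blue; 384x512 float32, m along the optical axis (not along the pixel's ray), 0 where there is no reading.
- robot.camera_model(name): a dict with "K" (3x3 intrinsics, pixels), "R" (3x3) and "t" (3): a world point X has camera coordinates R X + t; the wrist camera has in their place "tool_from_camera" (4x4, takes a point from camera to tool coordinates, whose origin is the TCP and whose axes are the flange's). Camera axes: x right, y down, z forward; pixel columns grow to the right and rows downward; lengths in m; the calibration is good to about 2 mm. A picture is of the moment at which its call begins: read the wrist's pose just before it. camera_model takes no time and is no camera call.
- robot.close_job(): hands the job in; it is judged then, once.
Trained networks look in the newest picture that a camera, given by its name, has taken for a name from the list of things; names that differ only in an ending like _2 or _b are one class to them, and where a whole thing is asked for, a point or a joint stands for the part that bears it (a point fixed in the world has none). Each returns a list of dicts, best first, with "confidence" (0 to 1); they miss things now and then, are a little off and sometimes report something else, mostly with a low value. They report only what shows in the picture. A call takes as long as a camera call.
- robot.recognise(camera, label): "uv" ([column, row] in pixels, amid what is visible of it).
The state is a dict: "t": time; "q": joint angles; "dq": joint speeds; "joint_torque": joint torques, N m; "tool_pos": TCP position; "orientation": TCP orientation; "force": force on the tool from outside, world axes, zero at the start; "wrist_torque": the same for the moment, N m; "opening": finger opening in m; "gripper_force": force on a finger pad.
Only numpy, scipy, OpenCV 4.12 (cv2) and the standard library are available. Lean on these libraries where they do the work, as an engineer would, in place of code of your own. Each camera call takes 0.05 s, during which the arm holds its last target. There are 200 camera calls.

## Task

The plaster mould in the sloping clamp still has to be tightened. Take the T-handled key out of its wooden block, fit its forked foot fully down over the blade at the bottom of the clamp's collar, and turn it clockwise until the clamp's clutch clicks for the first time; stop there, since turning on would crack the mould. Let go and leave the key standing in the collar, and do not disturb the clay lamps and the paint pot.

Things in the scene. Friction and masses are not known exactly. Their poses are not given: they have to be found in the camera images.
- key_bar (a point): Loose T-shaped steel key, about 220 g, 119 mm long, upright, its foot in the wooden block. Point: centre of its cross bar (70 mm along the key's x, 14 mm wide along y, 24 mm high; grasp across the 14 mm). z runs along the stem, foot to bar. Below the bar: stem of diameter 16 mm, length 48 mm, then foot of diameter 30 mm, length 47 mm. Bar centre to foot's end: 107 mm.
- key_foot (a point): The end of the key's foot, on its axis. The foot's last 12 mm are a fork: two prongs with a slot 10 mm wide between them; the slot runs along the key's x, in line with the cross bar. Same axes as key_bar.
- key_block: Fixed wooden block, 75 x 75 x 36 mm high; the key's foot stands in a square hole 34 mm wide and 28 mm deep in its top. Origin: centre of its underside.
- collar_mouth (a point): Centre of the mouth of the round steel collar (bore 33 mm, flared to 41 mm in its top 4 mm; 34 mm deep) on top of the clamp, a fixed dark steel frame with a white mould, base 170 x 150 mm. z: axis of collar and screw, pointing out of the collar, 30 degrees from vertical, leaning to the clamp's front (-x, robot's side). Below it: a round clutch housing 84 mm across in a 146 x 48 mm bridge.
- blade (a point): Foot of the steel blade the key turns, on the collar's axis, 32 mm below its mouth; with the key fully home key_foot is here and the bar's centre 107 mm out along z. Blade: 30 mm long along x, 6 mm thick along y, 10 mm high along z, rounded top. It turns about z, with 0.15 rad of play either way in the key's slot; half a turn makes no difference. Let go, the key leans up to 0.25 rad.
- screw (a joint): Angle of the clamp screw, rad. Grows turning clockwise (looking down into the collar); at 0.9 it is home and stops dead. Starts between 0.05 and 0.65. Friction about 0.1 N m; it stays where it is left.
- lamp_a_mid (a point): Loose bystander: a small terracotta lamp bowl, 76 mm across, 24 mm high, with a pouring lip; this is its centre, half-way up.
- lamp_b_mid (a point): Loose bystander: a second lamp just like it; its centre, half-way up.
- pot_mid (a point): Loose bystander: an open metal paint pot, 72 mm across, 75 mm high; its centre, half-way up.
- first_click (a joint): Slip of the blade ahead of the screw at the clutch's first click, rad: near 0 (creeping up to 0.15 just before the click) until, with the screw home, about 0.25 N m is applied; then it snaps over to 0.42 and rests there. The blade jumps ahead in the key's slot, so the moment on the key drops to almost nothing for some 0.3 rad of further turning.
- second_click (a joint): The same for the clutch's second click, which comes at about 0.35 N m if the key is turned on after the first; it must stay at 0 (it snaps to 0.42 when clicked).

How it is judged:
On the way, in this order (a step that is already met when the one before it is completed fails the run):
1. the key's fork is over the blade, the key in line with the collar, the clutch not yet clicked (distance between key_foot and blade below 0.007 m and angle between the z axis of key_foot and the z axis of collar_mouth, either way round below 0.2 rad and value of joint first_click below 0.2 rad), for 0.1 s.
2. with the key on the blade, the screw is home and the clutch has clicked (distance between key_foot and blade below 0.01 m and value of joint screw above 0.8 rad and value of joint first_click above 0.3 rad), for 0.1 s.
At the end, for the whole second after the job is handed in: The screw is home (within 0.1 rad), the clutch has clicked once and not twice (first_click above 0.3 rad, second_click below 0.2 rad), and the key stands at rest in the collar, its foot within 10 mm of the blade's foot and its stem within 0.3 rad of the collar's axis (all of step 2 and value of joint second_click below 0.2 rad and angle between the z axis of key_foot and the z axis of collar_mouth, either way round below 0.3 rad and linear speed of key below 0.02 m/s); the robot touches nothing.
It fails at once if the key is turned on to the second click (second_click above 0.2 rad) (value of joint second_click above 0.2 rad).
It fails at once if a lamp or the pot is moved by more than 30 mm (distance of any of lamp_a_mid, lamp_b_mid, pot_mid from where it was at the start of the episode above 0.03 m).
It also fails if it takes over 48 s, if anything falls off the work surface, if the arm or the gripper's body presses on something with over 40 N, if the wrist force passes 120 N, or if a joint passes its speed limit or range.

## Working session

There is one attempt and no reset: what is moved stays moved. The work goes in short steps, Python scripts to look and compute and a tool call to move; the robot and the scene stay as the last step left them, time stands still between calls to the robot, and variables do not carry over. Pictures are saved under pics/ and viewed, at most 10 in all, crops included, and the job is handed in when it is done.

Besides the shell and the picture viewer there is one more tool, called after "Call:" as name(argument=value, ...) on one line, values as JSON. move_arm: Moves the arm, as the interface text tells. Its arguments: {"type":"object","properties":{"deltas":{"type":"array","items":{"type":"number"}},"squeeze":{"type":"number"}},"required":["deltas"]}

```bash
mkdir -p pics; cat > h.py <<'E'
import numpy as np, cv2
from scipy.spatial.transform import Rotation as Rn
from plant import robot
def cloud(name):
    s=robot.read_state(); img,d=robot.read_camera(name); m=robot.camera_model(name); K=np.array(m["K"])
    v,u=np.mgrid[:384,:512]; P=np.stack([(u-K[0,2])/K[0,0]*d,(v-K[1,2])/K[1,1]*d,d],-1)
    if name=="wrist":
        T=np.array(m["tool_from_camera"]); P=P@T[:3,:3].T+T[:3,3]
        P=P@Rn.from_rotvec(s["orientation"]).as_matrix().T+s["tool_pos"]
    else: P=(P-np.array(m["t"]))@np.array(m["R"])
    P[d==0]=np.nan
    return img,P
E
python3 - <<'E'
from h import *
for n in ["scene","top"]:
    img,P=cloud(n); np.save(n+".npy",P)
    cv2.imwrite(f"pics/{n}.png",img[:,:,::-1])
    for l in ["key_bar","key_block","collar_mouth","lamp_a_mid","pot_mid"]:
        for r in robot.recognise(n,l)[:3]:
            u,v=np.round(r["uv"]).astype(int); print(n,l,u,v,round(r["confidence"],2),P[v,u].round(3))
s=robot.read_state(); print(s)
E
```

```text
scene key_bar 279 175 0.56 [0.618 0.138 0.113]
scene key_block 280 189 0.59 [0.614 0.155 0.035]
scene collar_mouth 193 226 0.77 [ 0.571 -0.209  0.17 ]
scene lamp_a_mid 271 229 0.76 [0.671 0.016 0.003]
scene pot_mid 124 304 0.91 [ 0.494 -0.429  0.006]
top key_bar 213 204 0.59 [0.589 0.161 0.056]
top key_block 218 204 0.93 [0.592 0.146 0.033]
top collar_mouth 322 210 0.47 [ 0.556 -0.194  0.137]
top lamp_a_mid 261 182 0.73 [ 0.673 -0.002  0.005]
top lamp_a_mid 324 209 0.69 [ 0.56  -0.201  0.132]
top pot_mid 392 224 0.67 [ 0.522 -0.454  0.003]
{'t': 0.6, 'q': array([-1.41432987e+00,  1.30382337e-01,  1.48818808e+00,  2.58176504e-05,
        1.52300954e+00, -8.54045455e-02]), 'dq': array([ 0.00014376, -0.00150649, -0.0013141 ,  0.00055706,  0.00221942,
        0.00031942]), 'joint_torque': array([-7.30453721e-04, -5.59407842e+01, -4.91802049e+01,  7.68148131e-02,
        2.30492663e-02, -4.22148810e-05]), 'tool_pos': array([ 0.14374136, -0.58253654,  0.22965233]), 'orientation': array([3.11863567e+00, 3.79001304e-01, 4.11906514e-05]), 'force': array([ 0.3321529 , -1.11327037,  0.32292821]), 'wrist_torque': array([ 0.04757102, -0.05276356, -0.00986787]), 'gripper_force': 0.0, 'opening': 0.0930174053766306}
```

View pics/scene.png

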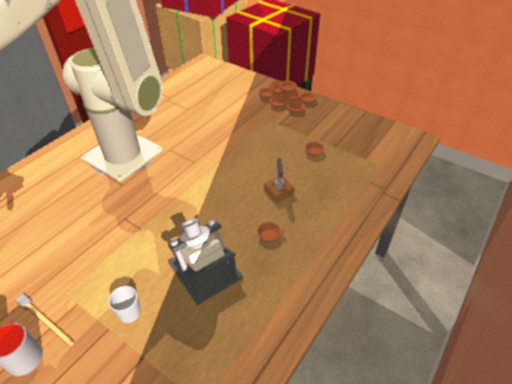

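View pics/top.png

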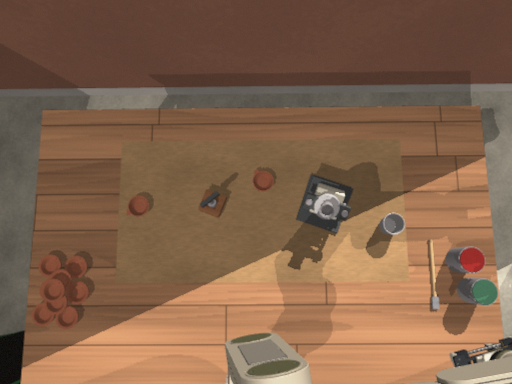

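```bash
python3 - <<'E'
from h import *
m=robot.camera_model("wrist"); print(np.round(m["tool_from_camera"],3),m["K"])
P=np.load("top.npy"); 
# clamp points
Q=P.reshape(-1,3); k=(abs(Q[:,0]-.57)<.14)&(abs(Q[:,1]+.2)<.14)&(Q[:,2]>.015)
q=Q[k]
for a,b in [(.015,.06),(.06,.12),(.12,.15),(.15,.3)]:
    w=q[(q[:,2]>a)&(q[:,2]<b)]; print(a,len(w),w.mean(0).round(3),cv2.minAreaRect(w[:,:2].astype(np.float32)) if len(w)>3 else 0)
k=(abs(Q[:,0]-.6)<.08)&(abs(Q[:,1]-.15)<.08)&(Q[:,2]>.02); q=Q[k]
w=q[q[:,2]<.05];print(w.mean(0),cv2.minAreaRect(w[:,:2].astype(np.float32)))
w=q[q[:,2]>.07];print(len(w),w.mean(0),w.max(0),cv2.minAreaRect(w[:,:2].astype(np.float32)))
E
```

```text
[[ 0.    -0.969 -0.247  0.068]
 [ 1.     0.     0.    -0.001]
 [-0.    -0.247  0.969 -0.155]
 [ 0.     0.     0.     1.   ]] [[322.85532468   0.         248.86953688]
 [  0.         322.85532468 187.38130787]
 [  0.           0.           1.        ]]
0.015 121 [ 0.557 -0.198  0.021] ((0.5982013940811157, -0.21866776049137115), (0.14629511535167694, 0.1659371703863144), 72.2529067993164)
0.06 552 [ 0.628 -0.227  0.092] ((0.5960693359375, -0.21945399045944214), (0.13974040746688843, 0.1314591020345688), 70.54637908935547)
0.12 805 [ 0.58  -0.212  0.136] ((0.5815479159355164, -0.21403691172599792), (0.14542801678180695, 0.09508856385946274), 70.9922866821289)
0.15 196 [ 0.568 -0.21   0.158] ((0.5824205279350281, -0.213664710521698), (0.08912818878889084, 0.0886540338397026), 27.419857025146484)
[0.59409552 0.16238883 0.03516469] ((0.5986611843109131, 0.1665477752685547), (0.07685904949903488, 0.0751706063747406), 68.2094497680664)
124 [0.59743801 0.1657391  0.12091632] [0.62266828 0.19591519 0.13314662] ((0.5985904932022095, 0.16643105447292328), (0.01636340655386448, 0.06866184622049332), 40.01076126098633)
```

```bash
cat >> h.py <<'E'
def delta(Rt,pt,s=None):
    s=s or robot.read_state(); R=Rn.from_rotvec(s["orientation"]).as_matrix()
    dp=R.T@(np.array(pt)-s["tool_pos"]); w=Rn.from_matrix(R.T@Rt).as_rotvec()
    print("delta",dp.round(4),w.round(4),"rows",round(max(np.linalg.norm(dp)/.0625,np.linalg.norm(w)/np.radians(10.7)),1))
def camera_pose(c,d,ycam):
    T=np.array(robot.camera_model("wrist")["tool_from_camera"]); d=d/np.linalg.norm(d)
    x=np.cross(ycam,d); x/=np.linalg.norm(x); Rc=np.stack([x,np.cross(d,x),d],1)
    Rt=Rc@T[:3,:3].T; return Rt, c-Rt@T[:3,3]
E
python3 - <<'E'
from h import *
a=np.array([-.476,.155,.866]); 
Rt,p=camera_pose(np.array([.56,-.205,.17])+.25*a,-a,np.array([-.34,-.94,0]))
print(Rt.round(2),p); delta(Rt,p)
E
```

```text
[[ 0.21  0.81  0.54]
 [ 0.95 -0.29  0.08]
 [ 0.23  0.5  -0.84]] [ 0.51186593 -0.21868944  0.24191034]
delta [ 0.4446 -0.2651 -0.0123] [-0.3521  0.4962 -1.0221] rows 8.3
```

Call:
move_arm(deltas=[0.423,-0.278,-0.056,-0.352,0.496,-1.022,1,0.423,-0.278,-0.056,-0.352,0.496,-1.022,1,0.423,-0.278,-0.056,-0.352,0.496,-1.022,1,0.423,-0.278,-0.056,-0.352,0.496,-1.022,1,0.423,-0.278,-0.056,-0.352,0.496,-1.022,1,0.423,-0.278,-0.056,-0.352,0.496,-1.022,1,0.423,-0.278,-0.056,-0.352,0.496,-1.022,1,0.423,-0.278,-0.056,-0.352,0.496,-1.022,1,0.423,-0.278,-0.056,-0.352,0.496,-1.022,1,0.423,-0.278,-0.056,-0.352,0.496,-1.022,1])

```text
t: 1.85
tool_pos: [0.4879, -0.2108, 0.2858]
orientation: [2.211, 1.675, 0.729]
force: [-0.3, -0.4, -0.1]
opening: 0.093
gripper_force: 0.0
```

```bash
python3 - <<'E'
from h import *
img,P=cloud("wrist"); np.save("w1.npy",P); cv2.imwrite("pics/w1.png",img[:,:,::-1])
for l in ["collar_mouth","blade"]:
    print(l,[(np.round(r["uv"]),r["confidence"]) for r in robot.recognise("wrist",l)])
print(robot.read_state())
E
```

```text
collar_mouth [(array([237., 169.]), 0.94)]
blade [(array([240., 194.]), 0.79), (array([239., 190.]), 0.45)]
{'t': 2.0, 'q': array([-0.83576465, -0.5140587 ,  2.05996859,  0.49653361,  1.28471407,
       -0.62453585]), 'dq': array([-0.00847591,  0.00134998,  0.00025185,  0.00192975, -0.00287664,
        0.00490225]), 'joint_torque': array([ 7.77427889e-01, -2.63897628e+01, -5.18235433e+01,  3.29190932e+00,
       -1.82388715e+00,  3.19925300e-02]), 'tool_pos': array([ 0.48702202, -0.21264166,  0.28524689]), 'orientation': array([2.21430634, 1.67071536, 0.72822214]), 'force': array([ 0.36977532, -0.30122966, -0.10539772]), 'wrist_torque': array([-0.05436068,  0.20922004, -0.00634458]), 'gripper_force': 0.0, 'opening': 0.09312736028437782}
```

View pics/w1.png

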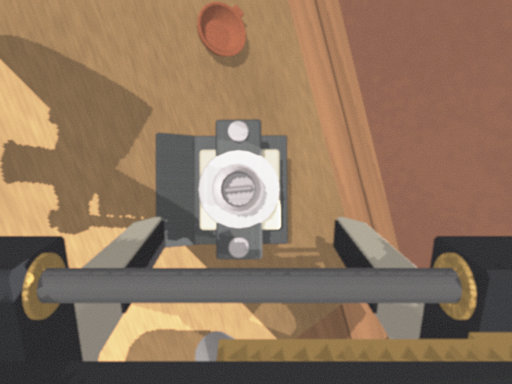

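The wrist view looks down the collar: housing disc about (238,190), blade as a nearly horizontal bar at about (240,189), bridge vertical with a bolt at (238,131) and one at (238,247).

```bash
python3 - <<'E'
from h import *
P=np.load("w1.npy"); img=cv2.imread("pics/w1.png")
a=np.array([-.476,.155,.866]); c0=np.array(P[176,238]); print(c0)
# bridge/housing: heights along a
Q=P.reshape(-1,3); uv=np.stack(np.mgrid[:384,:512][::-1],-1).reshape(-1,2)
k=(np.linalg.norm(uv-[239,189],axis=1)<45)&np.isfinite(Q[:,0]); q=Q[k];u=uv[k]
h=q@a; hist,e=np.histogram(h,bins=40); print([(round(e[i],4),hist[i]) for i in range(40) if hist[i]>20])
np.savez("w1c.npz",q=q,u=u)
cv2.imwrite("pics/w1c.png",cv2.resize(img[139:239,189:289],(700,700),interpolation=cv2.INTER_CUBIC))
E
```

```text
[ 0.57091819 -0.19506702  0.1365574 ]
[(np.float64(-0.2667), np.int64(198)), (np.float64(-0.2637), np.int64(36)), (np.float64(-0.2224), np.int64(41)), (np.float64(-0.2194), np.int64(359)), (np.float64(-0.2165), np.int64(186)), (np.float64(-0.1899), np.int64(32)), (np.float64(-0.1869), np.int64(2810)), (np.float64(-0.1839), np.int64(1250)), (np.float64(-0.181), np.int64(22)), (np.float64(-0.1751), np.int64(163)), (np.float64(-0.1721), np.int64(36)), (np.float64(-0.1573), np.int64(66)), (np.float64(-0.1544), np.int64(526)), (np.float64(-0.1514), np.int64(510))]
```

View pics/w1c.png

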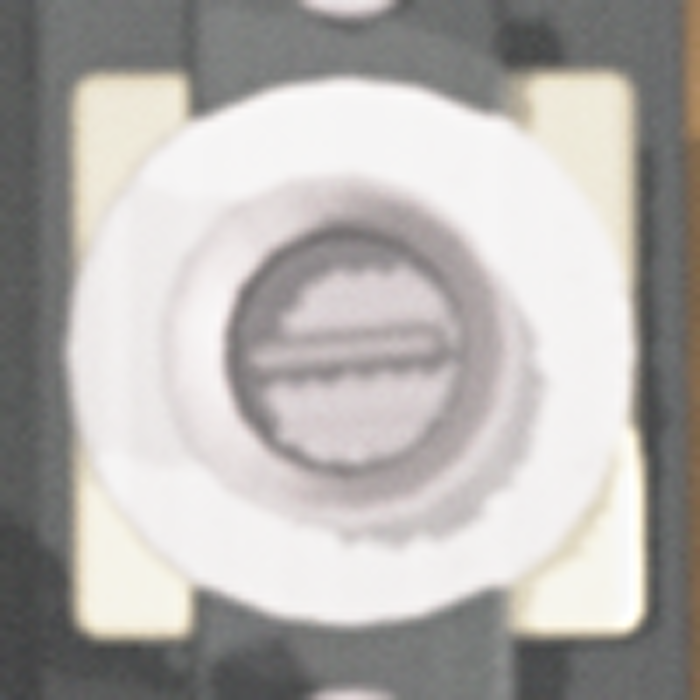

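```bash
python3 - <<'E'
from h import *
z=np.load("w1c.npz"); q=z["q"]; a=np.array([-.476,.155,.866]); a/=np.linalg.norm(a)
h=q@a
def plane(w):
    c=np.median(w,0)
    for _ in range(4):
        n=np.linalg.svd(w-w.mean(0),full_matrices=False)[2][2]; n*=np.sign(n[2]); r=(w-w.mean(0))@n; w=w[abs(r)<max(.0015,2*r.std())]
    return n,w
n,w=plane(q[(h<-.181)&(h>-.192)]); print("housing n",n,"tilt",np.degrees(np.arccos(n[2])),"yaw",np.degrees(np.arctan2(-n[1],-n[0])),len(w))
hh=w.mean(0)@n
# frame
ex=np.cross([0,0,1],n);ex/=np.linalg.norm(ex);ey=np.cross(n,ex)
def circ(w):
    x=w@ex;y=w@ey; (cx,cy),r=cv2.minEnclosingCircle(np.stack([x,y],1).astype(np.float32)); return cx,cy,r
for lo,hi in [(-.003,.003),(.028,.037)]:
    s=q@n-hh; k=(s>lo)&(s<hi); x,y,r=circ(q[k]); print(k.sum(),(ex*x+ey*y+n*(hh+np.median(s[k]))).round(4),r,np.median(s[k]))
# blade direction: intersect pixel rays with plane
m=robot.camera_model("wrist");K=np.array(m["K"]);T=np.array(m["tool_from_camera"]);s0=robot.read_state();R=Rn.from_rotvec(s0["orientation"]).as_matrix()
def hit(u,v,H):
    d=R@T[:3,:3]@np.array([(u-K[0,2])/K[0,0],(v-K[1,2])/K[1,1],1]); o=R@T[:3,3]+s0["tool_pos"]; return o+d*((H-o@n)/(d@n))
g=lambda U,V,H: hit(189+U/7-.5,139+V/7-.5,H)
for A,B in [((255,345),(435,328)),((260,375),(450,355)),((255,355),(445,341))]:
    d=g(*B,hh+.010)-g(*A,hh+.010); print("blade dir",(d/np.linalg.norm(d)).round(3),np.linalg.norm(d))
print("bore centre at bottom", g(345,350,hh).round(4), "rim hits: flare ring centre",g(337,338,hh+.034).round(4))
# circle edges outer housing by ray
print("housing centre ray",g(352,352,hh).round(4))
cx=np.cross(np.cross(n,[1,0,0]),n); print("cam->n angle",np.degrees(np.arccos(-(R@T[:3,2])@n)))
E
```

```text
housing n [-0.46958082  0.16471161  0.86738915] tilt 29.84335510866619 yaw -19.32898591671916 3489
4050 [ 0.5676 -0.208   0.1362] 0.046788591891527176 5.9941291757029114e-05
1097 [ 0.5513 -0.2021  0.1642] 0.023929689079523087 0.0329837166887382
blade dir [ 0.844 -0.206  0.496] 0.02589956128377804
blade dir [ 0.846 -0.196  0.495] 0.027364438796716205
blade dir [ 0.838 -0.226  0.497] 0.02729004073667603
bore centre at bottom [ 0.5657 -0.2093  0.1353] rim hits: flare ring centre [ 0.5502 -0.2024  0.1648]
housing centre ray [ 0.5664 -0.2099  0.1358]
cam->n angle 0.5938207638357573
```

The blade runs about 5° off horizontal in the crop, from (255,355) to (445,341), with the bore centred near (345,350); now going above the key.

```bash
python3 - <<'E'
from h import *
y=np.radians(130); x=np.array([np.cos(y),np.sin(y),0]); z=np.array([0,0,-1.]); Rt=np.stack([x,np.cross(z,x),z],1)
delta(Rt,[.5986,.1664,.27])
E
```

```text
delta [ 0.3803 -0.0292  0.1042] [ 0.6025  0.0366 -0.9477] rows 6.3
```

Call:
move_arm(deltas=[0.38,-0.029,0.104,0.603,0.037,-0.948,1,0.38,-0.029,0.104,0.603,0.037,-0.948,1,0.38,-0.029,0.104,0.603,0.037,-0.948,1,0.38,-0.029,0.104,0.603,0.037,-0.948,1,0.38,-0.029,0.104,0.603,0.037,-0.948,1,0.38,-0.029,0.104,0.603,0.037,-0.948,1,0.38,-0.029,0.104,0.603,0.037,-0.948,1,0.38,-0.029,0.104,0.603,0.037,-0.948,1,0.38,-0.029,0.104,0.603,0.037,-0.948,1])

```text
t: 3.12
tool_pos: [0.5989, 0.165, 0.2716]
orientation: [1.329, 2.845, 0.001]
force: [-0.7, 0.3, 0.3]
opening: 0.0929
gripper_force: 0.0
```

```bash
python3 - <<'E'
from h import *
img,P=cloud("wrist"); cv2.imwrite("pics/w2.png",img[:,:,::-1])
s=robot.read_state(); print(s["t"],s["q"].round(3),s["tool_pos"])
Q=P.reshape(-1,3); k=(np.linalg.norm(Q[:,:2]-[.6,.166],axis=1)<.07)&(Q[:,2]>.08)&(Q[:,2]<.16); q=Q[k]
top=q[q[:,2]>.118]; print(len(q),len(top),top.mean(0),np.percentile(top[:,2],[5,50,95]))
(c,wh,ang)=cv2.minAreaRect(top[:,:2].astype(np.float32)); print(c,wh,ang)
C=np.cov(top[:,:2].T); w,v=np.linalg.eigh(C); print("bar yaw",np.degrees(np.arctan2(v[1,1],v[0,1])))
A=np.c_[top[:,:2]-top[:,:2].mean(0),np.ones(len(top))]; print("plane",np.linalg.lstsq(A,top[:,2],rcond=None)[0])
E
```

```text
3.175 [ 0.186  0.172  1.366 -0.     1.601 -0.51 ] [0.59883094 0.16494452 0.27189909]
1084 1056 [0.59775312 0.16981863 0.12673372] [0.12539619 0.12684312 0.1280539 ]
(0.5988351106643677, 0.16857826709747314) (0.013974392786622047, 0.07001889497041702) 38.40633773803711
bar yaw 128.45865778407244
plane [0.01425048 0.00094071 0.12673372]
```

View pics/w2.png

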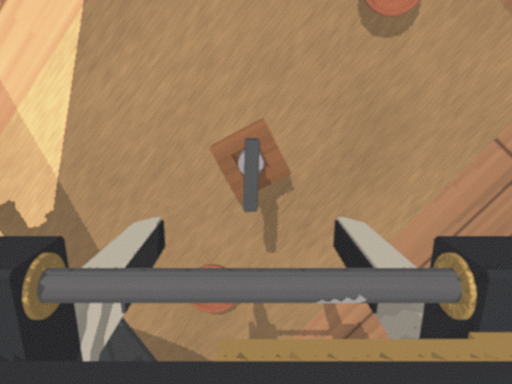

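The bar shows at (252,175), its stem under (250,160), in line with the tool; descending onto it.

Call:
move_arm(deltas=[0.0028,0.0023,0.06,0,0,0.027,1,0.0028,0.0023,0.12,0,0,0.027,1,0.0028,0.0023,0.15,0,0,0.027,1,0.0028,0.0023,0.165,0,0,0.027,1,0.0028,0.0023,0.165,0,0,0.027,1,0.0028,0.0023,0.165,0,0,0.027,0,0.0028,0.0023,0.165,0,0,0.027,0,0.0028,0.0023,0.165,0,0,0.027,0,0.0028,0.0023,0.165,0,0,0.027,0,0.0028,0.0023,0.165,0,0,0.027,0,0.0028,0.0023,0.165,0,0,0.027,0], squeeze=55)

```text
t: 4.55
tool_pos: [0.5986, 0.1712, 0.1055]
orientation: [-1.363, -2.831, -0.0]
force: [0.3, -0.3, -0.7]
opening: 0.0375
gripper_force: 0.0
```

Call:
move_arm(deltas=[0,0,0,0,0,0,0,0,0,0,0,0,0,0,0,0,0,0,0,0,0,0,0,0,0,0,0,0,0,0,0,0,0,0,0,0,0,0,0,0,0,0])

```text
t: 5.3
tool_pos: [0.5985, 0.1711, 0.1055]
orientation: [-1.363, -2.831, 0.0]
force: [-1.4, -1.2, 0.5]
opening: 0.0143
gripper_force: 55.0
```

```bash
python3 - <<'E'
from h import *
n=np.array([-.472,.1653,.866]); n/=np.linalg.norm(n); b=np.array([.843,-.21,.496]); b-=n*(b@n); b/=np.linalg.norm(b)
bl=np.array([.5658,-.2078,.1368])
x=-b; z=-n; Rt=np.stack([x,np.cross(z,x),z],1); np.savez("goal.npz",n=n,Rt=Rt,bl=bl)
s=robot.read_state(); print(s["tool_pos"],s["orientation"],s["opening"],s["gripper_force"],s["force"],s["wrist_torque"],s["t"])
R=Rn.from_rotvec(s["orientation"]).as_matrix()
p=bl+n*(.107-.008+.07)
print("target TCP 70mm above home:",p, "home",bl+.099*n)
delta(Rt,p)
E
```

```text
[0.59853278 0.17106197 0.10554964] [-1.36272909e+00 -2.83055860e+00  1.50500313e-04] 0.014322666481997459 54.98150445520878 [-1.36802048 -1.15193845  0.4943598 ] [-0.25420515  0.16438803 -0.03065668] 5.3
target TCP 70mm above home: [ 0.48603456 -0.1798652   0.28314931] home [ 0.5190735  -0.19143582  0.22253125]
delta [-0.2041 -0.3068 -0.1776] [-0.1267 -0.5174 -0.6261] rows 6.5
```

Call:
move_arm(deltas=[0,0,-0.02,0,0,0,0,0,0,-0.05,0,0,0,0,0,0,-0.1,0,0,0,0,0,0,-0.15,0,0,0,0,0,0,-0.2,0,0,0,0,0,0,-0.2,0,0,0,0])

```text
t: 6.05
tool_pos: [0.601, 0.1718, 0.3136]
orientation: [1.358, 2.822, 0.012]
force: [0.9, -0.4, -1.8]
opening: 0.0145
gripper_force: 55.0
```

```bash
python3 - <<'E'
from h import *
g=np.load("goal.npz"); n,Rt,bl=g["n"],g["Rt"],g["bl"]
s=robot.read_state(); print(s["t"],s["tool_pos"],s["opening"],s["force"],s["q"].round(2))
img,P=cloud("wrist"); cv2.imwrite("pics/w3.png",img[:,:,::-1])
R=Rn.from_rotvec(s["orientation"]).as_matrix()
T=((P.reshape(-1,3)-s["tool_pos"])@R)
k=(abs(T[:,0])<.05)&(abs(T[:,1])<.012)&(T[:,2]>-.03)&(T[:,2]<.12); t=T[k]
for lo,hi in [(-.03,-.012),(-.012,0.02),(.02,.1),(.04,.06),(.09,.11)]:
    w=t[(t[:,2]>lo)&(t[:,2]<hi)]; 
    if len(w): print(lo,len(w),w.min(0).round(4),w.max(0).round(4),w.mean(0).round(4))
f=np.array([-.002,0,.0977]); delta(Rt,bl+.065*n-Rt@f)
E
```

```text
6.05 [0.60103416 0.17182316 0.31357566] 0.01447128333179685 [ 0.89904719 -0.44383992 -1.82802141] [ 0.2   0.17  1.3   0.    1.67 -0.48]
-0.03 3735 [-0.0373 -0.012  -0.03  ] [ 0.0332  0.012  -0.012 ] [ 0.006   0.0005 -0.0211]
-0.012 460 [ 0.0077 -0.0119 -0.012 ] [0.0333 0.012  0.0121] [ 0.0185 -0.0006 -0.0031]
0.02 102 [-0.0055 -0.012   0.0487] [0.0088 0.012  0.0939] [ 0.0037 -0.0087  0.0554]
0.04 84 [-0.0055 -0.012   0.0487] [0.0088 0.012  0.0592] [ 0.0028 -0.0081  0.0511]
0.09 3 [ 0.0069 -0.0119  0.0913] [ 0.0073 -0.0111  0.0939] [ 0.0071 -0.0114  0.0924]
delta [-0.2048 -0.3078  0.0318] [-0.1216 -0.5126 -0.6272] rows 5.9
```

View pics/w3.png

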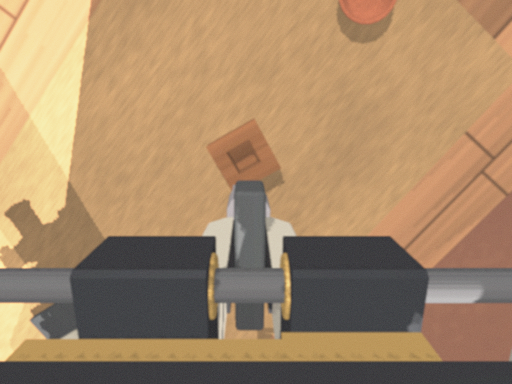

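Key held with its bar centred at (250,255), block empty at (243,155). Going above the collar.

Call:
move_arm(deltas=[-0.034,-0.051,0.005,-0.02,-0.085,-0.105,0,-0.068,-0.103,0.01,-0.04,-0.171,-0.209,0,-0.102,-0.154,0.015,-0.06,-0.256,-0.314,0,-0.136,-0.205,0.021,-0.081,-0.342,-0.418,0,-0.17,-0.256,0.026,-0.101,-0.427,-0.523,0,-0.205,-0.308,0.032,-0.122,-0.513,-0.627,0,-0.205,-0.308,0.032,-0.122,-0.513,-0.627,0,-0.205,-0.308,0.032,-0.122,-0.513,-0.627,0,-0.205,-0.308,0.032,-0.122,-0.513,-0.627,0])

```text
t: 7.22
tool_pos: [0.4856, -0.1805, 0.2727]
orientation: [0.336, 2.611, -0.147]
force: [-1.0, -0.7, -2.1]
opening: 0.0145
gripper_force: 55.0
```

```bash
python3 - <<'E'
from h import *
g=np.load("goal.npz"); n,Rt,bl=g["n"],g["Rt"],g["bl"]
s=robot.read_state(); print(s["t"],s["tool_pos"],s["opening"],s["force"],s["wrist_torque"],s["q"].round(2))
img,P=cloud("wrist"); cv2.imwrite("pics/w4.png",img[:,:,::-1]); np.save("w4.npy",P)
f=np.array([-.002,0,.0977]); delta(Rt,bl+.065*n-Rt@f)
for c in ["wrist"]:
  for l in ["collar_mouth","key_foot"]:
    print(l,[(np.round(r["uv"]),r["confidence"]) for r in robot.recognise(c,l)])
R=Rn.from_rotvec(s["orientation"]).as_matrix(); T=((P.reshape(-1,3)-bl)@Rt)
# in collar frame (tool axes, origin blade; z into collar): ring at z=-.032
k=(abs(T[:,2]+.032)<.003)&(np.hypot(T[:,0],T[:,1])<.035); t=T[k]; print("ring",len(t),t.min(0).round(4),t.max(0).round(4))
k=(abs(T[:,2])<.003)&(np.hypot(T[:,0],T[:,1])<.06); t=T[k]; print("housing",len(t),t.min(0).round(4),t.max(0).round(4))
k=(T[:,2]<-.05)&(T[:,2]>-.125)&(np.hypot(T[:,0],T[:,1])<.025); t=T[k]; print("key",len(t))
for a in np.arange(-.125,-.05,.01):
    w=t[(t[:,2]>a)&(t[:,2]<a+.01)]; 
    if len(w)>4: print(a.round(3),len(w),w.min(0).round(4),w.max(0).round(4))
E
```

```text
7.225 [ 0.48561458 -0.18048023  0.27273706] 0.014491729635517786 [-0.97582698 -0.71735138 -2.07242056] [0.19469626 0.32766508 0.09012131] [-0.52 -0.65  2.15  0.09  1.14 -1.85]
delta [-0.003  -0.0001 -0.0025] [-0.0014 -0.0066  0.0018] rows 0.1
collar_mouth [(array([254., 170.]), 0.97), (array([250., 177.]), 0.35)]
key_foot [(array([250., 233.]), 0.61), (array([247., 179.]), 0.58)]
ring 630 [-0.0151 -0.0231 -0.0342] [ 0.0224  0.0233 -0.029 ]
housing 4228 [-0.0347 -0.0586 -0.003 ] [0.0408 0.0598 0.003 ]
key 258
-0.115 179 [-0.0004 -0.0148 -0.1115] [ 0.0145  0.0142 -0.1051]
-0.105 26 [ 0.0071 -0.0149 -0.1045] [ 0.0144  0.0139 -0.0957]
-0.095 23 [ 0.0079 -0.0148 -0.0949] [ 0.0143  0.0137 -0.0855]
-0.085 16 [ 0.0073 -0.0152 -0.085 ] [ 0.0151  0.0134 -0.0765]
-0.075 13 [ 0.0131 -0.0125 -0.0749] [ 0.0172  0.0069 -0.065 ]
```

View pics/w4.png

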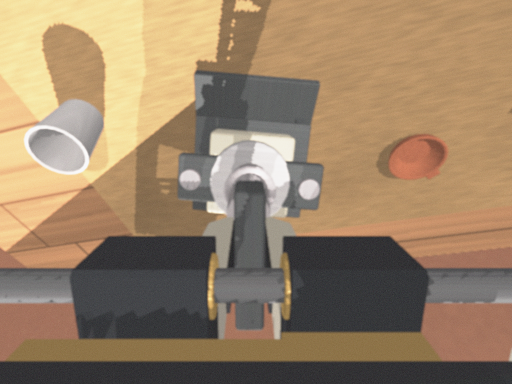

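Collar is at (250,180) directly ahead of the key (bar at (250,255)); pot (70,140) and lamp (418,157) are well clear. Lowering into the collar to just above the blade.

Call:
move_arm(deltas=[-0.0012,0,0.01,0,-0.006,0,0,-0.0012,0,0.02,0,-0.006,0,0,-0.0012,0,0.028,0,-0.006,0,0,-0.0012,0,0.034,0,-0.006,0,0,-0.0012,0,0.04,0,-0.006,0,0,-0.0012,0,0.045,0,-0.006,0,0,-0.0012,0,0.045,0,-0.006,0,0])

```text
t: 8.25
tool_pos: [0.5077, -0.1888, 0.2345]
orientation: [0.335, 2.604, -0.149]
force: [1.9, 0.2, -1.0]
opening: 0.0141
gripper_force: 55.0
```

```bash
cat > st.py <<'E'
from h import *
g=np.load("goal.npz"); n,Rt,bl=g["n"],g["Rt"],g["bl"]
s=robot.read_state(); R=Rn.from_rotvec(s["orientation"]).as_matrix()
f=s["tool_pos"]+R@np.array([-.002,0,.0977]); e=Rt.T@(f-bl)
w=Rn.from_matrix(Rt.T@R).as_rotvec()
print("t",s["t"],"foot err mm",(e*1e3).round(1),"rot",w.round(3),"F tool",(R.T@s["force"]).round(1),"M tool",(R.T@s["wrist_torque"]).round(3),"open",round(s["opening"]*1e3,2),"q6",s["q"][5].round(3))
E
python3 st.py
```

```text
t 8.25 foot err mm [  2.1  -1.2 -17.5] rot [ 0.002  0.    -0.001] F tool [-1.1  0.7  1.7] M tool [-0.214  0.058  0.048] open 14.12 q6 -1.851
```

Call:
move_arm(deltas=[-0.0005,0,0.004,0,0,0,0,-0.0005,0,0.008,0,0,0,0,-0.0005,0,0.011,0,0,0,0,-0.0005,0,0.014,0,0,0,0,-0.0005,0,0.014,0,0,0,0])

```text
t: 8.88
tool_pos: [0.5146, -0.1913, 0.2226]
orientation: [0.335, 2.604, -0.149]
force: [1.7, 0.5, -3.5]
opening: 0.0146
gripper_force: 55.0
```

```bash
python3 st.py
```

```text
t 8.875 foot err mm [ 1.8 -1.2 -3.5] rot [ 0.002  0.    -0.001] F tool [0.4 1.1 3.8] M tool [-0.536  0.138  0.027] open 14.6 q6 -1.85
```

Call:
move_arm(deltas=[0,0,0.0015,0,0,0,0,0,0,0.003,0,0,0,0,0,0,0.0045,0,0,0,0,0,0,0.0045,0,0,0,0])

```text
t: 9.38
tool_pos: [0.5173, -0.1924, 0.2203]
orientation: [0.334, 2.602, -0.15]
force: [-2.1, 2.8, 4.4]
opening: 0.0142
gripper_force: 55.0
```

```bash
python3 st.py
```

```text
t 9.375 foot err mm [ 0.2 -1.6 -0.1] rot [ 0.003 -0.002 -0.002] F tool [ 0.1  2.  -5.2] M tool [-0.667  0.217  0.039] open 14.23 q6 -1.85
```

Call:
move_arm(deltas=[0,0.0005,-0.001,0,0,0,0,0,0.0006,-0.001,0,0,0.05,0,0,0.0007,-0.001,0,0,0.1,0,0,0.0008,-0.001,0,0,0.15,0,0,0.0009,-0.001,0,0,0.2,0,0,0.0009,-0.001,0,0,0.2,0])

```text
t: 10.12
tool_pos: [0.5166, -0.1908, 0.2198]
orientation: [0.591, 2.552, -0.079]
force: [1.4, 2.3, -0.7]
opening: 0.0143
gripper_force: 55.1
```

```bash
python3 st.py
```

```text
t 10.125 foot err mm [ 1.6 -0.5 -0.2] rot [ 0.002 -0.     0.198] F tool [0.2 2.6 0.9] M tool [-0.88   0.29  -0.001] open 14.31 q6 -1.648
```

Call:
move_arm(deltas=[0,0.0001,0,0,0,0.04,0,0,0.0002,0,0,0,0.08,0,0,0.0003,0,0,0,0.12,0,0,0.0003,0,0,0,0.12,0])

```text
t: 10.62
tool_pos: [0.5168, -0.1906, 0.22]
orientation: [0.741, 2.511, -0.038]
force: [2.5, 3.5, -0.9]
opening: 0.0144
gripper_force: 55.1
```

```bash
python3 st.py
```

```text
t 10.625 foot err mm [ 1.4 -0.5 -0.3] rot [ 0.002 -0.001  0.317] F tool [0.4 4.2 1.4] M tool [-1.01   0.359 -0.01 ] open 14.35 q6 -1.528
```

Call:
move_arm(deltas=[0,0.0001,0,0,0,0.04,0,0,0.0002,0,0,0,0.08,0,0,0.0003,0,0,0,0.12,0,0,0.0003,0,0,0,0.12,0])

```text
t: 11.12
tool_pos: [0.517, -0.1903, 0.22]
orientation: [0.89, 2.461, 0.004]
force: [3.3, 3.6, -1.2]
opening: 0.0144
gripper_force: 55.1
```

```bash
python3 st.py
```

```text
t 11.125 foot err mm [ 1.4 -0.4 -0.3] rot [ 0.002 -0.001  0.437] F tool [0.6 4.6 2. ] M tool [-1.192  0.434 -0.124] open 14.43 q6 -1.407
```

Call:
move_arm(deltas=[0,0,0,0,0,0.03,0,0,0.0001,0,0,0,0.06,0,0,0.0001,0,0,0,0.06,0])

```text
t: 11.5
tool_pos: [0.5171, -0.1903, 0.2201]
orientation: [0.965, 2.433, 0.026]
force: [3.8, 4.5, -1.1]
opening: 0.0142
gripper_force: 55.1
```

```bash
python3 st.py
```

```text
t 11.5 foot err mm [ 1.4 -0.5 -0.3] rot [ 0.002 -0.001  0.499] F tool [1.1 5.5 2. ] M tool [-1.249  0.531 -0.104] open 14.24 q6 -1.345
```

Call:
move_arm(deltas=[0,0,0,0,0,0.04,0,0,0.0001,0,0,0,0.08,0,0,0.0001,0,0,0,0.08,0])

```text
t: 11.88
tool_pos: [0.5172, -0.1901, 0.2201]
orientation: [1.062, 2.393, 0.054]
force: [3.3, 5.4, -2.6]
opening: 0.0147
gripper_force: 55.2
```

```bash
python3 st.py
```

```text
t 11.875 foot err mm [ 1.4 -0.3 -0.3] rot [ 0.002 -0.001  0.579] F tool [3.1 5.4 2.9] M tool [-1.431  0.711 -0.283] open 14.67 q6 -1.265
```

Call:
move_arm(deltas=[0,0,0,0,0,0.02,0,0,0,0,0,0,0.02,0])

```text
t: 12.12
tool_pos: [0.5172, -0.19, 0.2201]
orientation: [1.086, 2.383, 0.061]
force: [4.7, 5.5, -1.8]
opening: 0.0141
gripper_force: 55.2
```

```bash
python3 st.py
```

```text
t 12.125 foot err mm [ 1.3 -0.3 -0.3] rot [ 0.001 -0.001  0.598] F tool [2.1 6.5 2.9] M tool [-1.458  0.738 -0.263] open 14.12 q6 -1.245
```

Call:
move_arm(deltas=[0,0,0,0,0,0.03,0,0,0,0,0,0,0.03,0])

```text
t: 12.38
tool_pos: [0.5173, -0.19, 0.2202]
orientation: [1.122, 2.366, 0.072]
force: [4.4, 4.5, -2.2]
opening: 0.0142
gripper_force: 55.2
```

```bash
python3 st.py
```

```text
t 12.375 foot err mm [ 1.3 -0.3 -0.4] rot [ 0.001 -0.001  0.628] F tool [2.  5.5 3.2] M tool [-1.553  0.768 -0.248] open 14.16 q6 -1.215
```

Call:
move_arm(deltas=[0,0,0,0,0,0.03,0,0,0,0,0,0,0.03,0])

```text
t: 12.62
tool_pos: [0.5173, -0.19, 0.2202]
orientation: [1.157, 2.35, 0.083]
force: [3.6, 5.6, -2.1]
opening: 0.0143
gripper_force: 55.2
```

```bash
python3 st.py
```

```text
t 12.625 foot err mm [ 1.3 -0.3 -0.4] rot [ 0.001 -0.001  0.658] F tool [3.3 5.6 2.6] M tool [-1.502  0.781 -0.205] open 14.28 q6 -1.185
```

Call:
move_arm(deltas=[0,0.001,0,0,0,0,0,0,0.001,0,0,0,0,0])

```text
t: 12.88
tool_pos: [0.5178, -0.1898, 0.2205]
orientation: [1.157, 2.35, 0.081]
force: [2.4, 2.7, -1.8]
opening: 0.0142
gripper_force: 55.1
```

```bash
python3 st.py
```

```text
t 12.875 foot err mm [ 0.8 -0.1 -0.4] rot [ 0.002 -0.001  0.658] F tool [1.6 3.  2.3] M tool [-0.983  0.522 -0.204] open 14.24 q6 -1.182
```

Call:
move_arm(deltas=[0.0006,0.0012,0,0,0,0,0,0.0006,0.0012,0,0,0,0,0])

```text
t: 13.12
tool_pos: [0.5182, -0.1889, 0.2204]
orientation: [1.158, 2.35, 0.081]
force: [1.6, 0.4, -2.1]
opening: 0.0145
gripper_force: 55.0
```

```bash
python3 st.py
```

```text
t 13.125 foot err mm [ 0.7  0.8 -0.3] rot [ 0.003 -0.001  0.658] F tool [0.4 0.8 2.4] M tool [-0.296  0.295 -0.106] open 14.54 q6 -1.178
```

Call:
move_arm(deltas=[0,0,0,0,0,0.04,0,0,0,0,0,0,0.04,0])

```text
t: 13.38
tool_pos: [0.5183, -0.1888, 0.2205]
orientation: [1.205, 2.327, 0.095]
force: [1.8, 1.3, -2.0]
opening: 0.014
gripper_force: 55.0
```

```bash
python3 st.py
```

```text
t 13.375 foot err mm [ 0.7  0.8 -0.4] rot [ 0.003 -0.002  0.698] F tool [1.  1.6 2.3] M tool [-0.331  0.28  -0.102] open 14.04 q6 -1.138
```

Call:
move_arm(deltas=[0,0.0001,0,0,0,0.04,0,0,0.0001,0,0,0,0.04,0])

```text
t: 13.62
tool_pos: [0.5183, -0.1888, 0.2206]
orientation: [1.251, 2.304, 0.108]
force: [0.6, 1.2, -1.9]
opening: 0.0142
gripper_force: 55.0
```

```bash
python3 st.py
```

```text
t 13.625 foot err mm [ 0.7  0.7 -0.4] rot [ 0.003 -0.002  0.738] F tool [1.4 0.6 1.8] M tool [0.059 0.259 0.018] open 14.24 q6 -1.098
```

Call:
move_arm(deltas=[0,0,0,0,0,0.03,0,0,0,0,0,0,0.03,0])

```text
t: 13.88
tool_pos: [0.5183, -0.1888, 0.2206]
orientation: [1.287, 2.285, 0.119]
force: [0.4, 0.0, -2.1]
opening: 0.0141
gripper_force: 55.0
```

```bash
python3 st.py
```

```text
t 13.875 foot err mm [ 0.7  0.8 -0.4] rot [ 0.003 -0.002  0.769] F tool [ 0.7 -0.3  2. ] M tool [ 0.224  0.163 -0.003] open 14.09 q6 -1.067
```

Call:
move_arm(deltas=[0,0,0,0,0,0.025,0,0,0,0,0,0,0.05,0])

```text
t: 14.12
tool_pos: [0.5184, -0.1886, 0.2206]
orientation: [1.346, 2.252, 0.138]
force: [1.1, -0.7, -2.4]
opening: 0.0143
gripper_force: 55.0
```

```bash
python3 st.py
```

```text
t 14.125 foot err mm [ 0.7  0.9 -0.4] rot [ 0.002 -0.002  0.82 ] F tool [-0.1 -0.3  2.7] M tool [ 0.15   0.101 -0.   ] open 14.29 q6 -1.016
```

Call:
move_arm(deltas=[0,0,0,0,0,0,1,0,0,0,0,0,0,1,0,0,0,0,0,0,1,0,0,0,0,0,0,1,0,0,0,0,0,0,1,0,0,0,0,0,0,1,0,0,0,0,0,0,1,0,0,0,0,0,0,1,0,0,0,0,0,0,1,0,0,0,0,0,0,1])

```text
t: 15.38
tool_pos: [0.5184, -0.1885, 0.2206]
orientation: [1.344, 2.253, 0.137]
force: [-0.2, 0.1, -0.0]
opening: 0.0928
gripper_force: 0.0
```

```bash
python3 st.py; python3 - <<'E'
from h import *
img,P=cloud("wrist"); cv2.imwrite("pics/w5.png",img[:,:,::-1])
E
```

```text
t 15.375 foot err mm [ 0.7  1.  -0.4] rot [ 0.002 -0.002  0.819] F tool [ 0.2 -0.2 -0.1] M tool [ 0.076  0.125 -0.026] open 92.75 q6 -1.017
```

View pics/w5.png

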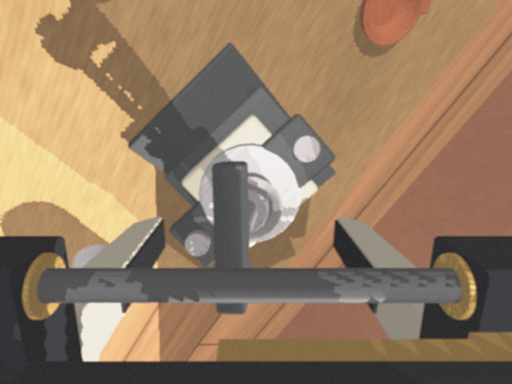

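Key stands free in the collar, bar centred about (230,237), clear of the fingers at (150,250) and (350,250). Backing off.

Call:
move_arm(deltas=[0,0,-0.02,0,0,0,1,0,0,-0.045,0,0,0,1,0,0,-0.075,0,0,0,1,0,0,-0.1,0,0,0,1,0,0,-0.1,0,0,0,1,0,0,-0.1,0,0,0,1])

```text
t: 16.18
tool_pos: [0.4713, -0.1718, 0.3061]
orientation: [1.345, 2.254, 0.137]
force: [0.7, -1.0, 0.4]
opening: 0.093
gripper_force: 0.0
```

```bash
python3 st.py; python3 - <<'E'
from h import *
g=np.load("goal.npz"); n,bl=g["n"],g["bl"]
img,P=cloud("wrist"); cv2.imwrite("pics/w6.png",img[:,:,::-1])
T=P.reshape(-1,3)-bl; h=T@n; r=np.linalg.norm(T-np.outer(h,n),axis=1)
k=(h>.11)&(h<.135)&(r<.075); q=T[k]; m=np.linalg.svd(q-q.mean(0),full_matrices=False)
c=(q.max(0)+q.min(0))/2; a=c/np.linalg.norm(c); print(len(q),"bar top centre dist",np.linalg.norm(c),"lean",np.arccos(a@n),"bar dir in tool",(g["Rt"].T@m[2][0]).round(3))
E
```

```text
t 16.175 foot err mm [  1.3   1.3 -99.5] rot [ 0.002 -0.001  0.819] F tool [-1.3  0.2  0.2] M tool [ 0.086  0.155 -0.033] open 92.98 q6 -1.02
1806 bar top centre dist 0.11831190206198597 lean 0.1199467802499084 bar dir in tool [-0.695 -0.708 -0.127]
```

View pics/w6.png

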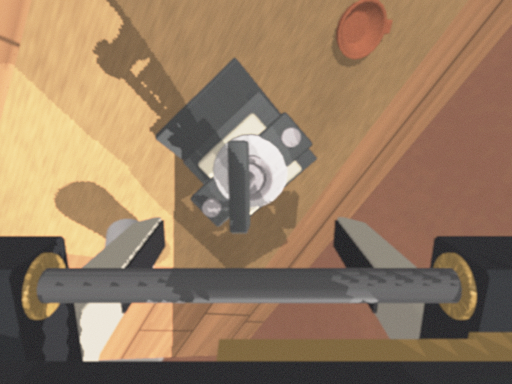

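The key stands fully home, bar at (238,185), leaning about 0.12 rad; the gripper is clear. Handing in.

```bash
python3 -c "
from plant import robot
print(robot.close_job())"
```

```text
the job is handed in; nothing more can be done
None
```

I handed the job in with the key standing fully home in the collar, leaning about 0.12 rad, and the gripper clear. I inferred the first click rather than seeing it: the turning moment peaked near 0.28 N m, then fell to about zero and stayed there over the last 0.1 rad or so before I stopped.

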